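Prop open the V-block chest

ROBOT

A 6-joint arm with a two-finger parallel gripper is mounted at the origin on a cart in front of the work surface, level with it; the furniture and walls round the work are solid. World frame = base frame: x ahead of the robot, y to its left, z up, the work surface at z = 0. Lengths are in m, angles in degrees, forces in N, time in s.
With the tool pointing down it reaches from about 0.4 to 0.825 m from the base axis. Payload 7 kg.
Tool frame: the origin (TCP) lies between the finger pads; the fingertips stand ctrl.nose_length ahead of it and the grasp point (between the pads) lies 2 mm behind it (ctrl.nose_length is the distance from the TCP to the fingertips, in m); z points along the fingers, y is the line along which they close (so a half turn about z gives the same grasp; the last joint's range is limited). The gripper opens to 88 mm and grips with 3 to 60 N. Pads are 19 mm wide; open, the fingers measure 130 mm over their backs; the gripper's body (78 mm by 193 mm) begins 47 mm behind the grasp point.
Start: joints at [82.111, 20.546, 0.682, 0, -70.136, -16.507], TCP at [0.279, 0.615, 0.244] pointing down, gripper open.
Joint ranges: [-176.03, 176.03], [-82.01, 121.73], [-58.28, 71.71], [-173.87, 95.51], [-174.79, -0.11], [-173.66, 173.66]. Speed limits (degrees/s): [136.94, 136.94, 172.46, 180, 180, 180].

INTERFACE

Orientations are given as [roll, pitch, yaw] about the fixed x, y, z axes, in that order (R = Rz(yaw) Ry(pitch) Rx(roll)).
In Python, from plant import ctrl gives the robot as it stands.
- The arm moves only by the tool apply_moves, never from a script. Its argument "commands" is a list of rows, each a list of 3 entries, a list of its own where there are three numbers: the shift along the world's x, y, z in cm, then the turn about the world's z in rad, then the closure, from 0 (fully open) to 1 (shut). In form: [[[x, y, z], turn, jaw], ...]. A call has 1 to 20 rows; each row is the pose to reach, as a shift and turn from the pose commanded when the call began; what a row does not reach only later rows make up. A row lasts 1/12 s, in which the tool goes at most 41.7 mm and 7.16 degrees, less where a joint would pass 70% of its speed; a pose out of reach is approached as far as the arm can. A call with a gripper value outside its range is refused whole. The fingers move at their own pace and stop on an object; the grip force is fixed at half the most. Time passes only in rows, so rows that repeat a pose let the fingers close. It gives the time, the measured TCP pose, the force, the opening and the grip force at its end, in the units of the state.
- ctrl.get_obs(): the state, without advancing time (a new reading comes with each control period).
- ctrl.snapshot(name): name is "scene" or "top" or "wrist"; returns a dict with "img" (384x512x3 uint8, red, green, blue), "fx", "fy", "cx", "cy" (pixels), "T" (4x4, takes a point from camera to world coordinates). Camera axes: x right, y up, looking along -z (the intrinsics and any distortion apply to the point x, -y, -z); pixel columns grow to the right and rows downward; lengths in m; the calibration is good to about 2 mm. A picture is of the moment at which its call begins. There is no depth.
- ctrl.close_job(): hands the job in; it is judged then, once.
Trained networks look in a picture, given as the dict that the camera call returned (one of the last four; its "shot" number tells which), for a name from the list of things; names that differ only in an ending like _2 or _b are one class to them, and where a whole thing is asked for, a point or a joint stands for the part that bears it (a point fixed in the world has none). Each returns a list of dicts, best first, with "score" (0 to 1); they miss things now and then, are a little off and sometimes report something else, mostly with a low value. They report only what shows in the picture. A call takes as long as a camera call. They do not tell look-alikes from the thing itself.
- ctrl.search_frame(picture, target): "at" ([column, row] in pixels, amid what is visible of it).
- ctrl.spot_point(picture, target): "at" ([column, row] in pixels: a listed point, or the origin of a listed thing).
The state is a dict: "clock": time; "joint_pos": joint angles; "qvel": joint speeds; "tau": joint torques, N m; "tool_pos": TCP position; "orientation": TCP orientation; "force": force on the tool from outside, world axes, zero at the start; "moment": the same for the moment, N m; "opening": finger opening in m; "gripper_force": force on a finger pad.
Only numpy, scipy, OpenCV 4.12 (cv2) and the standard library are available. Lean on these libraries where they do the work, as an engineer would, in place of code of your own. Each camera call takes 0.05 s, during which the arm holds its last target. There are 200 camera calls.

TASK

Pull the retaining pin sideways out of the hasp staple on the front of the grey tool chest and lay it down on the bench clear of the chest. Then lift the lid all the way up, swing the prop rod up from inside the chest and put its bent end through the round hole in the lid, so that the lid is propped open. Leave the two V-blocks in the chest and the other things on the bench where they are.

Things in the scene. Friction and masses are not known exactly. Their poses are not given: they have to be found in the camera images.
- chest: Grey sheet-steel tool chest, fixed to the bench, 180 (x) x 240 (y) x 90 mm high, walls 4 mm, flat lid. Origin: centre of its underside. x points from its front (hasp side, towards the robot) to its back (hinge side), y to its left seen from the front, z up. Inside, on the right (y about -0.065), lie two loose V-blocks; the left half holds only the prop rod and its two supports.
- lid_hinge (a point): Middle of the lid's hinge line, which runs along the chest's y axis at the back rim: chest frame (0.090, 0, 0.090). The lid panel is 188 mm from hinge to front edge, 250 mm wide, 4 mm thick, with a 24 mm front skirt. A hasp tongue, 65 mm long, sticks forward from the skirt (chest y -0.10 to -0.04), 18 mm below the panel; with the lid open it reaches about 0.33 m above the bench.
- lid (a joint): Lid hinge, rad: 0 shut, grows as the front edge rises, stop at 1.25 (fully open, 72 degrees). The lid weighs about 0.6 kg; the stiff hinge holds it when left fully open or nearly so, but left half-way it falls shut. Lifting at the handle takes 6 to 10 N.
- lid_handle (a point): Middle of the lid's bar handle: a round bar 12 mm thick and 100 mm long between its posts, parallel to the hinge, standing 35 mm off the lid's top surface (23 mm free beneath it). With the lid shut it is at (-0.060, 0.020, 0.129) in the chest frame; 150 mm from the hinge along the lid and 39 mm above the hinge line. Gripped across, it can turn between the fingers.
- lid_hole (a point): Centre, on the underside of the lid panel, of the round holding hole, 22 mm in diameter, through the 4 mm panel, 105 mm from the hinge, at chest y = 0.060. Moves with the lid; its axes are those of the lid (z = the lid's outward normal, up when shut).
- rod_pivot (a point): Pivot of the prop rod inside the chest, between two small bracket plates: chest frame (0.047, 0.060, 0.060). The rod swings about the chest's y axis.
- prop (a joint): Prop rod angle, rad: 0 stowed (level, pointing from its pivot to the chest's front), grows as its end swings up and back; 1.57 upright, stop at 1.62. With the lid fully open, the bent end is through the hole at about 1.57. Its stiff hinge keeps it wherever it is left; about 2 N moves it. It can rise only when the lid is open; the open lid leans over it.
- rod_grip (a point): Point on the prop rod's axis 70 mm from the pivot (a good place to grip). The rod is round steel, 8 mm thick and 130 mm long, resting on a small post 109 mm from the pivot; stowed it lies 60 mm above the bench, with 45 mm or more free on either side and under it. It may turn between the fingers.
- rod_tip (a point): Outer end of the rod's bent end, an 8 mm thick stub 25 mm long at right angles to the rod: it points up when the rod is stowed and to the back of the chest when the rod is upright.
- pin_knob (a point): Centre of the square knob of the loose retaining pin: 20 x 28 (along the pin) x 20 mm, dark steel. At the start the pin lies level through the staple, along the chest's y axis, knob to the right, 78 mm above the bench; it is pulled out along the chest's -y (about 80 mm until clear). The knob has 35 mm free towards the lid. Laid on the bench, the knob's centre is 10 mm up.
- pin: The retaining pin, 0.06 kg, 108 mm long: knob and an 8 mm thick, 80 mm long shaft that runs from the knob's inner face along the pin's +y. Origin at the knob's centre.
- staple (a point): Centre of the staple's window (12 mm wide, 20 mm long along y) at the chest's front, chest frame (-0.145, -0.070, 0.0775). The pin through it, above the lid's tongue, locks the lid.
- v_block_1: V-block of dark steel, 45 x 40 x 30 mm, in the chest; leave in place.
- v_block_2: The other V-block, the same size, in the chest; leave in place.
- oil_bottle: Yellow oil bottle, 57 mm wide and 165 mm high, at the back; between it, the vice and the chest the bench is free; leave in place.
- wood_block: Block of wood, 110 x 65 x 38 mm, at the left back on the bench; leave in place.
- ring_spanner_19: Ring spanner, 261 mm long, 8 mm high, on the bench left of the free space behind the vice; leave in place.
There are look-alikes about, which are no part of the job. Leave any red look-alike of the pin alone.

How it is judged (in metres and radians):
On the way, in this order (a step that is already met when the one before it is completed fails the run):
1. the pin is out of the staple and laid on the bench (height (world z) of pin_knob below 0.03 m and horizontal distance between pin_knob and staple above 0.08 m), for 0.2 s.
2. the lid is lifted, with the rod still stowed (value of joint lid above 1.1 rad and value of joint prop below 0.4 rad), for 0.2 s.
At the end, for the whole second after the job is handed in: The lid stands open (over 1.13 rad) with the rod's bent end through the lid's hole (end at least 6 mm past the underside, within the hole), lid and rod at rest; the pin lies at rest on the bench, its knob at least 80 mm from the staple; the V-blocks and bystanders have moved less than 40 mm (all of step 1 and value of joint lid above 1.13 rad and z of rod_tip in the frame of lid_hole above 0.006 m and x of rod_tip in the frame of lid_hole between -0.016 and 0.016 m and y of rod_tip in the frame of lid_hole between -0.012 and 0.012 m and velocity of joint lid between -0.05 and 0.05 rad/s and velocity of joint prop between -0.1 and 0.1 rad/s and linear speed of pin below 0.03 m/s); the robot touches nothing.
It fails at once if a V-block or bystander is shifted more than 40 mm (distance of any of oil_bottle, wood_block, ring_spanner_19, v_block_1, v_block_2 from where it was at the start of the episode above 0.04 m).
It also fails if it takes over 72 s, if anything falls off the work surface, if the arm or the gripper's body presses on something with over 40 N, if the wrist force passes 120 N, or if a joint passes its speed limit or range.

## Working session

There is one attempt and no reset: what is moved stays moved. The work goes in short steps, Python scripts to look and compute and a tool call to move; the robot and the scene stay as the last step left them, time stands still between calls to the robot, and variables do not carry over. Pictures are saved under pics/ and viewed, at most 10 in all, crops included, and the job is handed in when it is done.

Besides the shell and the picture viewer there is one more tool, called by a JSON object that holds its "op" and its "data". apply_moves: Moves the arm, as the interface text tells. Its arguments: {"type":"object","properties":{"commands":{"type":"array"}},"required":["commands"]}

```bash
mkdir -p pics; ls
cat > h.py <<'E'
import numpy as np, cv2
from plant import ctrl
def snap(n,f=None):
    p=ctrl.snapshot(n)
    if f: cv2.imwrite('pics/'+f,cv2.cvtColor(p['img'],cv2.COLOR_RGB2BGR))
    return p
def ray(p,at):
    d=p.get('dist',None)
    x=(at[0]-p['cx'])/p['fx']; y=(at[1]-p['cy'])/p['fy']
    T=np.array(p['T']); return T[:3,3],T[:3,:3]@np.array([x,-y,-1.])
def onz(p,at,z):
    o,d=ray(p,at); return o+d*(z-o[2])/d[2]
def proj(p,X):
    T=np.array(p['T']); c=T[:3,:3].T@(np.asarray(X)-T[:3,3])
    return [p['cx']+p['fx']*c[0]/-c[2], p['cy']+p['fy']*-c[1]/-c[2]]
E
python3 - <<'E'
from h import *
print(ctrl.nose_length,ctrl.get_obs())
a=snap('scene','s.png');b=snap('top','t.png')
print([k for k in a if k!='img'])
cv2.imwrite('pics/st.png',cv2.resize(np.vstack([cv2.imread('pics/s.png'),cv2.imread('pics/t.png')]),(400,600)) )
H={'chest':0,'lid_hinge':.09,'lid_handle':.129,'pin_knob':.078,'staple':.0775,'oil_bottle':0,'wood_block':.0,'ring_spanner_19':.0,'pin':.078}
for p in(a,b):
  for t,z in H.items():
    for r in ctrl.spot_point(p,t)[:3]: print(t,round(r['score'],2),np.round(r['at'],1),np.round(onz(p,r['at'],z),3))
  for r in ctrl.search_frame(p,'pin'): print('S pin',round(r['score'],2),np.round(r['at'],1))
E
```

```text
pics
0.017 {'clock': 0.0, 'joint_pos': array([ 8.21093308e+01,  2.05913795e+01,  6.33715431e-01, -1.88192045e-02,
       -7.01356663e+01, -1.65078128e+01]), 'qvel': array([ 0.00376591,  0.00467839,  0.07572241,  0.00625025, -0.04640989,
        0.06984227]), 'tau': array([-7.85475295e-04, -5.82718956e+01,  2.93055832e+01,  6.99716449e+00,
        6.88796034e-03, -1.61645589e-04]), 'tool_pos': array([0.278659  , 0.61429316, 0.24262694]), 'orientation': array([ 1.79905489e+02, -9.55983840e-03, -2.44048832e+01]), 'force': array([-0.68207458,  0.2408073 ,  0.12380419]), 'moment': array([ 0.00449505,  0.00893216, -0.00751922]), 'gripper_force': 0.0, 'opening': 0.0875058126977166}
['fx', 'fy', 'cx', 'cy', 'T', 'shot']
lid_hinge 0.65 [368.8 229.8] [ 0.598 -0.322  0.09 ]
lid_handle 0.67 [313.7 234.5] [ 0.471 -0.219  0.129]
pin_knob 0.68 [321.8 310.5] [ 0.322 -0.315  0.078]
pin_knob 0.6 [301.2 194.8] [ 0.642 -0.102  0.078]
staple 0.85 [310.3 291.1] [ 0.354 -0.272  0.078]
oil_bottle 0.76 [266.6 174.7] [0.758 0.086 0.   ]
oil_bottle 0.43 [321.  307.4] [ 0.378 -0.297  0.   ]
wood_block 0.65 [202
[... 240 characters left out ...]
pin 0.65 [319.6 301.9]
chest 0.79 [346.4 208.1] [ 0.52  -0.289  0.   ]
chest 0.18 [226.4 132.5] [0.756 0.08  0.   ]
lid_hinge 0.89 [363.9 178. ] [ 0.596 -0.323  0.09 ]
lid_handle 0.66 [335.3 219.4] [ 0.474 -0.232  0.129]
pin_knob 0.67 [275.9 146.1] [ 0.692 -0.073  0.078]
pin_knob 0.42 [363.9 272.4] [ 0.332 -0.317  0.078]
staple 0.85 [352.  265.1] [ 0.351 -0.285  0.077]
oil_bottle 0.7 [225.3 131.4] [0.759 0.083 0.   ]
wood_block 0.85 [147.4 151.3] [0.694 0.325 0.   ]
ring_spanner_19 0.92 [186.3 183.2] [0.594 0.2   0.   ]
ring_spanner_19 0.73 [326.  201.1] [ 0.541 -0.228  0.   ]
pin 0.68 [363.  271.5] [ 0.334 -0.315  0.078]
pin 0.46 [274.1 147.9] [ 0.686 -0.067  0.078]
S pin 0.42 [261.8 142.9]
```

Run:
```python
import cv2,numpy as np
s=cv2.imread('pics/s.png');t=cv2.imread('pics/t.png')
c=np.hstack([cv2.resize(s[130:340,90:450],(400,233)),cv2.resize(t[90:300,100:460],(400,233))])
d=np.hstack([cv2.resize(s[270:330,280:350],(400,343),interpolation=2),cv2.resize(t[235:295,320:390],(400,343),interpolation=2)])
cv2.imwrite('pics/v1.png',np.vstack([c,d]))
```

```text
(no output)
```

View pics/v1.png

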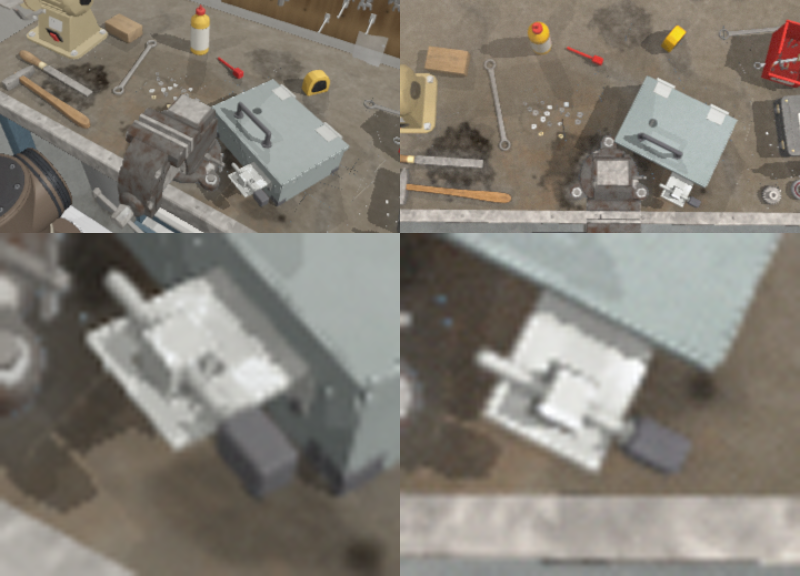

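View pics/s.png

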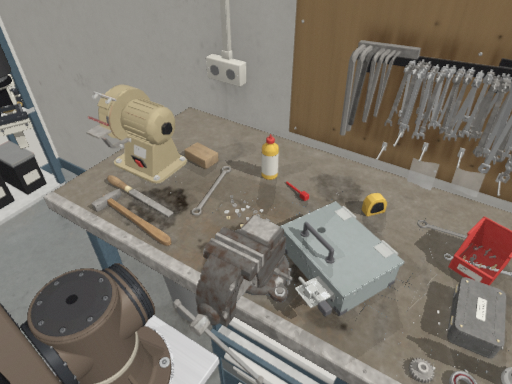

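The dark-grey pin knob is at scene (322,311) / top (364,272), in the staple. The look-alike is the red pin at scene (301,193) / top (275,147). I choose the dark one. The close crop shows it through the staple's white hasp, knob to the right. Next I move above the chest and take a wrist view.

{"op": "apply_moves", "data": {"commands": [[[4,-4,12],-0.1,0],[[8,-12,16],-0.2,0],[[12,-20,17],-0.3,0],[[16,-28,17],-0.4,0],[[20,-36,17],-0.5,0],[[21,-44,17],-0.6,0],[[21,-52,17],-0.7,0],[[20,-60,17],-0.8,0],[[18,-68,17],-0.9,0],[[15,-76,17],-1.0,0],[[13,-84,17],-1.1,0],[[13,-84,17],-1.2,0],[[13,-84,17],-1.3,0],[[13,-84,17],-1.4,0],[[13,-84,17],-1.5,0],[[13,-84,17],-1.63,0],[[13,-84,17],-1.63,0],[[13,-84,17],-1.63,0],[[13,-84,17],-1.63,0],[[13,-84,17],-1.63,0]]}}

```text
clock: 2.77
tool_pos: [0.4079, -0.1431, 0.4087]
orientation: [-179.9, 0.1, -117.8]
force: [2.4, 0.7, 0.3]
opening: 0.088
gripper_force: 0.0
```

Run:
```python
from h import *
o=ctrl.get_obs();print(o['clock'],o['tool_pos'],o['orientation'],o['joint_pos'].round(1))
w=snap('wrist','w1.png');a=snap('scene','s2.png')
print(np.round(w['T'],3),w['fx'])
H={'lid_hinge':.09,'lid_handle':.129,'pin_knob':.078,'staple':.0775}
for t,z in H.items():
    for r in ctrl.spot_point(w,t)[:3]: print(t,round(r['score'],2),np.round(r['at'],1),np.round(onz(w,r['at'],z),4))
A=cv2.imread('pics/w1.png');B=cv2.imread('pics/s2.png')
cv2.imwrite('pics/v2.png',np.vstack([cv2.resize(A,(400,300)),cv2.resize(B,(400,300))]))
cv2.imwrite('pics/v2.png',np.hstack([A,B[:, 180:440]]))
```

```text
2.7667 [ 0.40791197 -0.14309774  0.40865348] [-1.79911116e+02  6.12794759e-02 -1.17763229e+02] [  7.   -7.3 -10.5   0.  -86.7 -34.8]
[[-0.885 -0.443 -0.142  0.369]
 [ 0.465 -0.845 -0.265 -0.214]
 [-0.003 -0.301  0.954  0.55 ]
 [ 0.     0.     0.     1.   ]] 304.6667421220997
lid_hinge 0.59 [ 84.4 110.9] [ 0.5942 -0.3122  0.09  ]
lid_handle 0.72 [179.5 125.9] [ 0.4728 -0.228   0.129 ]
pin_knob 0.83 [241.6  12.3] [ 0.3298 -0.3199  0.078 ]
pin_knob 0.66 [128.3 252.1] [ 0.677  -0.0886  0.078 ]
pin_knob 0.57 [239.7  17.7] [ 0.3352 -0.3154  0.078 ]
staple 0.62 [240.   53.5] [ 0.3562 -0.2756  0.0775]
```

View pics/v2.png

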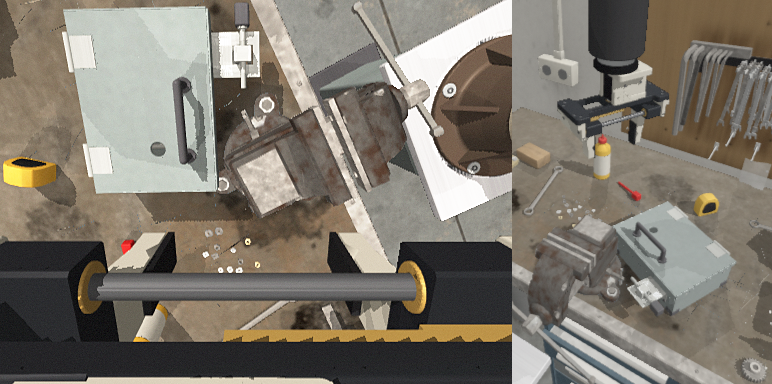

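Wrist view: lid corners at about (65,10), (207,7), (217,191) and (96,193), knob at (242,12), staple at (242,53) and hole at (158,149). I'll fit the chest pose from these.

```bash
cat > fit.py <<'E'
from h import *
from scipy.optimize import least_squares
w=snap('wrist','w3.png');t=snap('top','t3.png')
C={'a':(.09,-.125,.094),'b':(-.098,-.125,.094),'c':(-.098,.125,.094),'d':(.09,.125,.094)}
N={'lid_hinge':(.09,0,.09),'lid_handle':(-.06,.02,.129),'staple':(-.145,-.07,.0775)}
def W(q,X):
    c,s=np.cos(q[2]),np.sin(q[2]); return np.array([q[0]+c*X[0]-s*X[1],q[1]+s*X[0]+c*X[1],X[2]])
q=np.array([.518,-.28,-.48]); obs=[]
for p in(w,t):
    for n,X in N.items():
        r=ctrl.spot_point(p,n)
        if r and r[0]['score']>.4: obs.append((p,n,X,r[0]['at'],.5))
f=lambda q:np.concatenate([k*(np.array(proj(p,W(q,X)))-at) for p,n,X,at,k in obs])
q=least_squares(f,q,loss='soft_l1').x
for it in range(3):
  o2=list(obs)
  for p in(w,t):
    g=cv2.cvtColor(p['img'],cv2.COLOR_RGB2GRAY)
    for n,X in C.items():
        u=np.array(proj(p,W(q,X)),np.float32)
        if not(8<u[0]<503 and 8<u[1]<375):continue
        v=cv2.cornerSubPix(g,u.reshape(1,1,2).copy(),(5,5),(-1,-1),(3,50,.01)).ravel()
        if np.linalg.norm(v-u)<6:o2.append((p,n,X,v,1.))
  g2=lambda q:np.concatenate([k*(np.array(proj(p,W(q,X)))-at) for p,n,X,at,k in o2])
  q=least_squares(g2,q,loss='soft_l1').x
print('chest',q.round(4),'yaw',np.degrees(q[2]).round(2))
for p,n,X,at,k in o2: print('wt'[p is t],n,np.round(at,1),np.round(np.array(proj(p,W(q,X)))-at,1))
for r in ctrl.spot_point(w,'pin_knob')[:3]: print('knob',round(r['score'],2),onz(w,r['at'],.078).round(4),r['at'])
for n,X in N.items(): print(n,W(q,X).round(4))
o=ctrl.get_obs();print(o['clock'],o['tool_pos'].round(4),o['orientation'].round(2))
E
python3 fit.py
```

```text
chest [ 0.5152 -0.275  -0.4618] yaw -26.46
w lid_hinge [ 81.4 108.5] [-0.5 -0.5]
w lid_handle [181.1 121.8] [-2. -0.]
w staple [241.2  54.1] [ 0.1 -1.5]
t lid_hinge [362.2 177.3] [-1.   0.8]
t staple [351.1 263.6] [-3.4  0.5]
w a [61.   6.8] [0.3 2.8]
w c [216.7 188.4] [-1.9  0.1]
w d [ 94.4 191.4] [ 0.4 -0.3]
t a [399.5 195.1] [2.6 2.5]
t b [373.8 258.2] [ 0.6 -0.3]
t c [292.7 216.9] [ 0. -0.]
t d [322.1 157.6] [-0.4  0.9]
knob 0.88 [ 0.3293 -0.3155  0.078 ] [242.6, 13.3]
knob 0.61 [ 0.6726 -0.0932  0.078 ] [127.9, 248.1]
lid_hinge [ 0.5957 -0.3151  0.09  ]
lid_handle [ 0.4704 -0.2304  0.129 ]
staple [ 0.3542 -0.2731  0.0775]
3.5167 [ 0.4089 -0.1406  0.4079] [-179.99    0.   -117.72]
```

{"op": "apply_moves", "data": {"commands": [[[-2,-4,0],0.02,0.68],[[-4,-8,0],0.02,0.68],[[-6,-12,-3],0.02,0.68],[[-7.8,-16,-6],0.02,0.68],[[-7.8,-17.5,-10],0.02,0.68],[[-7.8,-17.5,-14],0.02,0.68],[[-7.8,-17.5,-18],0.02,0.68],[[-7.8,-17.5,-20.8],0.02,0.68],[[-7.8,-17.5,-20.8],0.02,0.68],[[-7.8,-17.5,-20.8],0.02,0.68],[[-7.8,-17.5,-20.8],0.02,0.68]]}}

```text
clock: 4.43
tool_pos: [0.3318, -0.3166, 0.2017]
orientation: [-179.9, -0.1, -116.6]
force: [-0.3, 0.1, 0.1]
opening: 0.0287
gripper_force: 0.0
```

Run:
```python
from h import *
o=ctrl.get_obs();print(o['clock'],o['tool_pos'],o['orientation'],o['joint_pos'].round(1),o['opening'],o['force'])
w=snap('wrist','w4.png')
print('tcp px',proj(w,o['tool_pos']))
for t in('pin_knob','staple','pin'):
    for r in ctrl.spot_point(w,t)[:2]: print(t,round(r['score'],2),np.round(r['at'],1),np.round(onz(w,r['at'],.078),4),np.round(onz(w,r['at'],.088),4))
```

```text
4.4333 [ 0.33183376 -0.31662114  0.20166804] [-1.79926003e+02 -5.00353301e-02 -1.16585494e+02] [-18.9   1.7 -29.1   0.1 -59.1  -7.7] 0.028730059854384073 [-0.33573324  0.12636894  0.10372029]
tcp px [np.float64(248.87010081276614), np.float64(260.32530815729876)]
pin_knob 0.67 [251.1 187.1] [ 0.3293 -0.3201  0.078 ] [ 0.328  -0.3227  0.088 ]
staple 0.91 [250.1 240.4] [ 0.354 -0.273  0.078] [ 0.3517 -0.2773  0.088 ]
```

View pics/w4.png

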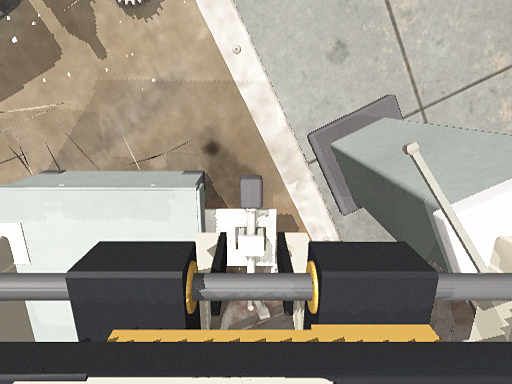

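The knob is at (251,188), centred between the fingers. The lid edge is at column 205, to the left.

{"op": "apply_moves", "data": {"commands": [[[-0.2,-0.3,-3],0,0.71],[[-0.2,-0.35,-6],0,0.71],[[-0.2,-0.35,-9],0,0.71],[[-0.2,-0.35,-11],0,0.71],[[-0.2,-0.35,-12.5],0,0.71],[[-0.2,-0.35,-12.5],0,0.71],[[-0.2,-0.35,-12.5],0,0.71],[[-0.2,-0.35,-12.5],0,1],[[-0.2,-0.35,-12.5],0,1],[[-0.2,-0.35,-12.5],0,1],[[-0.2,-0.35,-12.5],0,1],[[-0.2,-0.35,-12.5],0,1]]}}

```text
clock: 5.63
tool_pos: [0.3299, -0.3201, 0.076]
orientation: [-179.8, 0.0, -116.6]
force: [0.8, 0.2, 5.6]
opening: 0.0195
gripper_force: 29.8
```

{"op": "apply_moves", "data": {"commands": [[[-0.45,-0.9,0],0,1],[[-0.9,-1.8,0],0,1],[[-1.35,-2.7,0],0,1],[[-1.8,-3.6,0],0,1],[[-2.25,-4.5,0],0,1],[[-2.7,-5.4,0],0,1],[[-3.15,-6.3,0],0,1],[[-3.6,-7.2,0],0,1],[[-4.05,-8.1,0],0,1],[[-4.5,-9,0],0,1],[[-4.9,-9.8,0],0,1],[[-4.9,-9.8,0],0,1]]}}

```text
clock: 6.63
tool_pos: [0.2788, -0.4189, 0.0745]
orientation: [180.0, -0.0, -116.7]
force: [-0.1, -0.2, -0.7]
opening: 0.0197
gripper_force: 29.9
```

Run:
```python
from h import *
o=ctrl.get_obs();print(o['clock'],o['tool_pos'],o['force'],o['opening'])
t=snap('top','t5.png')
for X in((.42,-.47,0),(.35,-.45,0),(.3,-.4,0)):print(X,proj(t,X))
T=cv2.imread('pics/t5.png');cv2.imwrite('pics/v5.png',cv2.resize(T[140:380,300:500],(500,600)))
```

```text
6.6333 [ 0.27879255 -0.41890017  0.07452777] [-0.06701303 -0.18036628 -0.73847797] 0.0196677441208418
(0.42, -0.47, 0) [np.float64(407.9377875022826), np.float64(241.95124049624854)]
(0.35, -0.45, 0) [np.float64(402.3058938123483), np.float64(265.693555082355)]
(0.3, -0.4, 0) [np.float64(386.03025354013124), np.float64(282.7847299833991)]
```

View pics/v5.png

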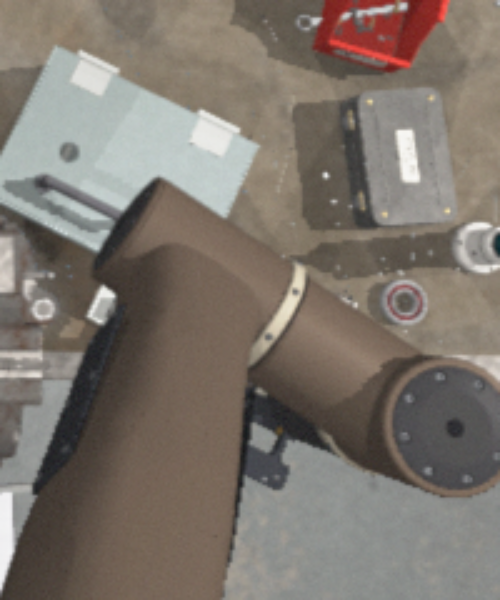

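{"op": "apply_moves", "data": {"commands": [[[0,-3,3],0.12,1],[[2,-6,5],0.24,1],[[4,-9,6],0.36,1],[[6,-10,6],0.48,1],[[8,-10,6],0.6,1],[[10,-10,6],0.72,1],[[12,-9.8,6],0.84,1],[[14,-9.6,5],0.96,1],[[14.1,-9.6,3],1.08,1],[[14.1,-9.6,1],1.2,1],[[14.1,-9.6,-1],1.32,1],[[14.1,-9.6,-2.5],1.44,1],[[14.1,-9.6,-4],1.57,1],[[14.1,-9.6,-5],1.57,1],[[14.1,-9.6,-5.35],1.57,1],[[14.1,-9.6,-5.35],1.57,1],[[14.1,-9.6,-5.35],1.57,1],[[14.1,-9.6,-5.35],1.57,1]]}}

```text
clock: 8.18
tool_pos: [0.4213, -0.514, 0.0224]
orientation: [180.0, -0.1, -26.8]
force: [-0.7, 0.8, -0.1]
opening: 0.0197
gripper_force: 29.9
```

{"op": "apply_moves", "data": {"commands": [[[0,0,-0.3],0,1],[[0,0,-0.3],0,1],[[0,0,-0.3],0,0.7],[[0,0,-0.3],0,0.6],[[0,0,-0.3],0,0.5],[[0,0,-0.3],0,0.5],[[0,0,2],0,0.5],[[0,0,6],0,0.5],[[0,0,10],0,0.5],[[0,0,14],0,0.5],[[0,0,18],0,0.5],[[0,0,18],0,0.5]]}}

```text
clock: 9.18
tool_pos: [0.4235, -0.5167, 0.2115]
orientation: [179.7, -0.8, -26.6]
force: [1.3, -0.6, 2.4]
opening: 0.044
gripper_force: 0.0
```

Run:
```python
from h import *
o=ctrl.get_obs();print(o['clock'],o['tool_pos'],o['orientation'],o['opening'])
w=snap('wrist','w6.png')
for r in ctrl.spot_point(w,'pin_knob')[:3]: print(round(r['score'],2),np.round(r['at'],1),np.round(onz(w,r['at'],.01),4))
for r in ctrl.spot_point(w,'lid_handle')[:3]: print(round(r['score'],2),np.round(r['at'],1),np.round(onz(w,r['at'],.129),4))
```

```text
9.1833 [ 0.42348147 -0.51672949  0.2114543 ] [179.73290866  -0.75968076 -26.61586681] 0.04400704055070236
0.91 [250.4 179.5] [ 0.4177 -0.5127  0.01  ]
```

View pics/w6.png

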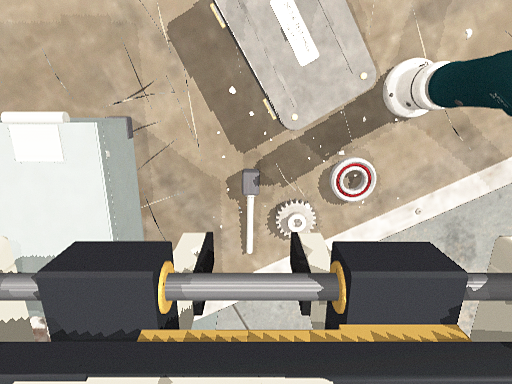

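The pin lies on the bench with its knob at (250,180), clear of the chest. On to the handle.

{"op": "apply_moves", "data": {"commands": [[[1,3,0],-0.12,0.6],[[1,6,0],-0.24,0.6],[[2,9,0],-0.36,0.6],[[2,12,0],-0.48,0.6],[[3,15,0],-0.6,0.6],[[3,18,0],-0.72,0.6],[[4,21,0],-0.84,0.6],[[4,24,0],-0.96,0.6],[[4.9,27,0],-1.08,0.6],[[4.9,29.1,0],-1.2,0.6],[[4.9,29.1,0],-1.32,0.6],[[4.9,29.1,0],-1.44,0.6],[[4.9,29.1,0],-1.57,0.6],[[4.9,29.1,0],-1.57,0.6],[[4.9,29.1,0],-1.57,0.6]]}}

```text
clock: 10.58
tool_pos: [0.4691, -0.2224, 0.2001]
orientation: [179.9, -0.0, -116.4]
force: [0.2, 0.1, 0.1]
opening: 0.0353
gripper_force: 0.0
```

Run:
```python
from h import *
o=ctrl.get_obs();print(o['clock'],o['tool_pos'],o['orientation'],o['opening'])
w=snap('wrist','w7.png');t=snap('top','t7.png')
for p in(w,t):
  for r in ctrl.spot_point(p,'lid_handle')[:2]: print(round(r['score'],2),np.round(r['at'],1),np.round(onz(p,r['at'],.129),4))
print(proj(w,[.4704,-.2304,.129]),proj(w,[*o['tool_pos'][:2],.129]))
for a in(.6,.8,1.0):
  print([[round(100*v,1) for v in(.895*d,-.4456*d,z)] for a in [0] for d,z in []])
for th in np.arange(.1,1.26,.1):
  d=.15*(1-np.cos(th))+.039*np.sin(th);z=.15*np.sin(th)-.039*(1-np.cos(th))
  print(round(th,2),np.round([89.5*d,-44.56*d,100*z],2))
A=w['img'][...,::-1];cv2.imwrite('pics/v7.png',A)
```

```text
10.5833 [ 0.46909616 -0.22241504  0.20013397] [ 1.79875751e+02 -4.00861533e-02 -1.16445228e+02] 0.03530320706674239
0.67 [243.5 205.9] [ 0.4709 -0.2288  0.129 ]
[np.float64(243.14992770578328), np.float64(203.74696671213462)] [np.float64(249.54290940557016), np.float64(212.06230799576792)]
[]
[]
[]
0.1 [ 0.42 -0.21  1.48]
0.2 [ 0.96 -0.48  2.9 ]
0.3 [ 1.63 -0.81  4.26]
0.4 [ 2.42 -1.2   5.53]
0.5 [ 3.32 -1.65  6.71]
0.6 [ 4.32 -2.15  7.79]
0.7 [ 5.41 -2.69  8.75]
0.8 [ 6.58 -3.27  9.58]
0.9 [ 7.81 -3.89 10.27]
1.0 [ 9.11 -4.53 10.83]
1.1 [10.45 -5.2  11.24]
1.2 [11.81 -5.88 11.49]
```

View pics/v7.png

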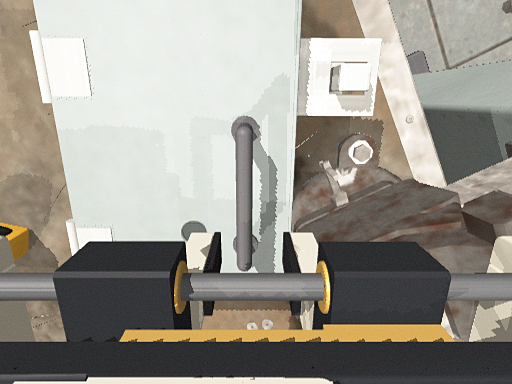

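{"op": "apply_moves", "data": {"commands": [[[0.4,-0.2,-2],0,0.6],[[0.4,-0.2,-4],0,0.6],[[0.4,-0.2,-6],0,0.6],[[0.4,-0.2,-7.1],0,0.6],[[0.4,-0.2,-7.1],0,0.6],[[0.4,-0.2,-7.1],0,1],[[0.4,-0.2,-7.1],0,1],[[0.4,-0.2,-7.1],0,1],[[0.4,-0.2,-7.1],0,1],[[0.4,-0.2,-7.1],0,1]]}}

```text
clock: 11.62
tool_pos: [0.4743, -0.2247, 0.1312]
orientation: [-179.9, 0.0, -116.6]
force: [-0.6, 0.1, 3.6]
opening: 0.0107
gripper_force: 30.0
```

{"op": "apply_moves", "data": {"commands": [[[0.2,-0.1,0.75],0,1],[[0.42,-0.21,1.5],0,1],[[0.68,-0.34,2.2],0,1],[[0.96,-0.48,2.9],0,1],[[1.28,-0.64,3.6],0,1],[[1.63,-0.81,4.26],0,1],[[2.0,-1.0,4.9],0,1],[[2.42,-1.2,5.53],0,1],[[2.86,-1.42,6.13],0,1],[[3.32,-1.65,6.71],0,1],[[3.81,-1.9,7.26],0,1],[[4.32,-2.15,7.79],0,1],[[4.86,-2.42,8.28],0,1],[[5.41,-2.69,8.75],0,1],[[5.98,-2.98,9.18],0,1],[[6.58,-3.27,9.58],0,1],[[7.19,-3.58,9.94],0,1],[[7.81,-3.89,10.27],0,1],[[7.81,-3.89,10.27],0,1]]}}

```text
clock: 13.2
tool_pos: [0.5517, -0.2642, 0.2369]
orientation: [-180.0, -0.1, -116.6]
force: [-8.0, 6.5, 15.2]
opening: 0.0109
gripper_force: 30.0
```

{"op": "apply_moves", "data": {"commands": [[[0.65,-0.32,0.28],0,1],[[1.3,-0.64,0.56],0,1],[[1.96,-0.97,0.78],0,1],[[2.64,-1.31,0.97],0,1],[[3.32,-1.65,1.1],0,1],[[4.0,-1.99,1.22],0,1],[[4.3,-2.15,1.25],0,1],[[4.6,-2.3,1.26],0,1],[[4.6,-2.3,1.26],0,1],[[4.6,-2.3,1.26],0,1]]}}

```text
clock: 14.03
tool_pos: [0.5981, -0.2877, 0.2485]
orientation: [-179.9, -0.1, -116.6]
force: [-3.1, 0.8, 5.0]
opening: 0.011
gripper_force: 30.0
```

{"op": "apply_moves", "data": {"commands": [[[0,0,0],0,0.78],[[0,0,0],0,0.78],[[0,0,0],0,0.78],[[0,0,0.8],0,0.76],[[0,0,1.6],0,0.76],[[0,0,2.6],0,0.76],[[0,0,4],0,0.76],[[0,0,7],0,0.76],[[0,0,11],0,0.76],[[0,0,15],0,0.76],[[-3,1.5,16],0,0.76],[[-6,3,16],0,0.76],[[-9,4.5,16],0,0.76],[[-12,6,16],0.12,0.6],[[-15,7.5,16],0.24,0.6],[[-17,9,16],0.36,0.6],[[-17,9,16],0.48,0.6],[[-17,9,16],0.6,0.6],[[-17,9,16],0.72,0.6]]}}

```text
clock: 15.62
tool_pos: [0.4273, -0.1963, 0.4077]
orientation: [-179.8, -0.1, -75.0]
force: [0.5, -0.6, 0.6]
opening: 0.035
gripper_force: 0.0
```

Run:
```python
from h import *
o=ctrl.get_obs();print(o['clock'],o['tool_pos'],o['orientation'],o['opening'],o['force'],o['joint_pos'].round(1))
s=snap('scene','s8.png');t=snap('top','t8.png')
for p in(s,t):
  for n in('rod_tip','rod_grip','lid_hole','lid_handle','prop'):
    for r in (ctrl.spot_point(p,n) if n!='prop' else [])[:2]: print(n,round(r['score'],2),np.round(r['at'],1),np.round(onz(p,r['at'],.06),4))
A=s['img'][...,::-1][130:340,200:450];B=t['img'][...,::-1][140:290,250:430]
cv2.imwrite('pics/v8.png',np.hstack([cv2.resize(A,(450,378)),cv2.resize(B,(340,378))]))
```

```text
15.6167 [ 0.42732128 -0.19628683  0.40765456] [-1.79826330e+02 -6.71298474e-02 -7.50058913e+01] 0.03495768234414775 [ 0.54073412 -0.6088611   0.55833757] [ -0.6  -3.3  -7.1   0.  -86.   15.6]
rod_tip 0.62 [298.1 243. ] [ 0.4835 -0.175   0.06  ]
rod_grip 0.61 [316.4 239. ] [ 0.522  -0.2099  0.06  ]
rod_grip 0.56 [368.4 184.4] [ 0.8182 -0.2491  0.06  ]
lid_hole 0.73 [346.8 191.4] [ 0.7501 -0.2045  0.06  ]
lid_hole 0.43 [310.9 290.2] [ 0.3689 -0.2682  0.06  ]
lid_handle 0.83 [369.1 180.3] [ 0.8393 -0.244   0.06  ]
lid_handle 0.53 [203.  159.5] [0.648  0.2742 0.06  ]
lid_hole 0.6 [345.3 170.1] [ 0.6251 -0.2766  0.06  ]
lid_handle 0.57 [369.3 164.9] [ 0.6412 -0.3472  0.06  ]
```

View pics/v8.png

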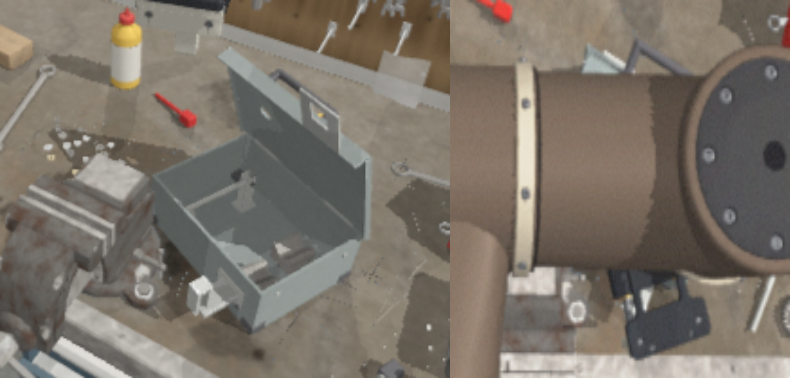

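The lid stands open in the scene, with the rod stowed at crop (190–245,208–185). I'll grip the rod near its outer part and lift it as far as the lid allows.

{"op": "apply_moves", "data": {"commands": [[[2,-0.2,0],0.12,0.6],[[4,-0.4,0],0.24,0.6],[[6,-0.4,0],0.36,0.6],[[7.2,-0.4,0],0.48,0.6],[[7.2,-0.4,0],0.6,0.6],[[7.2,-0.4,0],0.72,0.6],[[7.2,-0.4,0],0.845,0.6],[[7.2,-0.4,-4],0.845,0.6],[[7.2,-0.4,-8],0.845,0.6],[[7.2,-0.4,-12],0.845,0.6],[[7.2,-0.4,-16],0.845,0.6],[[7.2,-0.4,-20],0.845,0.6],[[7.2,-0.4,-22],0.845,0.6],[[7.2,-0.4,-22],0.845,0.6],[[7.2,-0.4,-22],0.845,0.6]]}}

```text
clock: 17.37
tool_pos: [0.4997, -0.2007, 0.1853]
orientation: [179.9, 0.1, -27.0]
force: [0.7, -0.2, 1.3]
opening: 0.035
gripper_force: 0.0
```

Run:
```python
from h import *
o=ctrl.get_obs();print(o['clock'],o['tool_pos'],o['orientation'],o['opening'],o['force'],o['joint_pos'].round(1))
w=snap('wrist','w9.png');s=snap('scene','s9.png');print(s['T'][:3,0])
for n in('rod_tip','rod_grip','rod_pivot','lid_hole'):
    for r in ctrl.spot_point(w,n)[:2]: print(n,round(r['score'],2),np.round(r['at'],1),np.round(onz(w,r['at'],.06),4))
c=lambda X:np.array([.5152+.895*X[0]+.4456*X[1],-.275-.4456*X[0]+.895*X[1],X[2]])
print('pred',proj(w,c((-.023,.06,.06))),proj(w,c((-.083,.06,.085))),proj(w,[*o['tool_pos'][:2],.06]))
cv2.imwrite('pics/v9.png',np.hstack([w['img'][...,::-1],s['img'][...,::-1][:,200:450]]))
```

```text
17.3667 [ 0.49967347 -0.20069476  0.18530652] [ 1.79916489e+02  1.07182481e-01 -2.69899042e+01] 0.03495970043659816 [ 0.66124027 -0.21156944  1.31088041] [ -1.   10.5 -21.3   0.  -58.4  64. ]
[ 0.52875245 -0.84877216  0.00258148]
rod_tip 0.8 [255.6 235.8] [ 0.4572 -0.1831  0.06  ]
rod_grip 0.5 [338.2   8.7] [ 0.5997 -0.3261  0.06  ]
lid_hole 0.87 [250.5  38.4] [ 0.6119 -0.2564  0.06  ]
pred [np.float64(251.3127003726482), np.float64(164.24649933281984)] [np.float64(251.899915152811), np.float64(237.8132422716016)] [np.float64(251.962145870243), np.float64(190.0601432737683)]
```

View pics/v9.png

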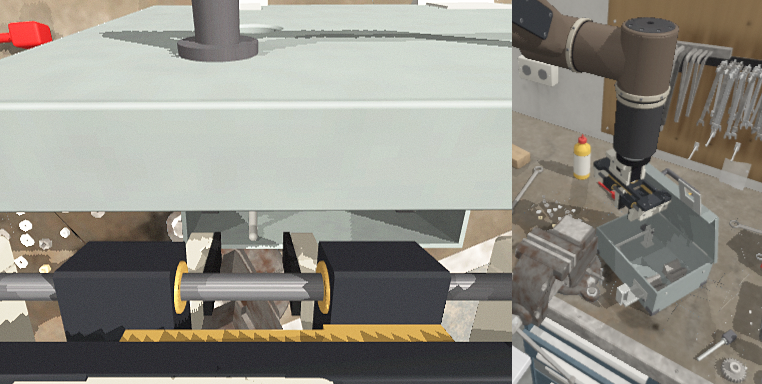

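{"op": "apply_moves", "data": {"commands": [[[0,0,4],0,0.6],[[0,0,8],0,0.6],[[0,0,12],-0.1,0.6],[[0,0,16],-0.22,0.6],[[0,0,20],-0.34,0.6],[[0,0,20],-0.46,0.6],[[0,0,20],-0.58,0.6],[[0,0,20],-0.7,0.6],[[0,0,20],-0.82,0.6],[[0,0,20],-0.94,0.6],[[0,0,20],-1.06,0.6],[[0,0,20],-1.18,0.6],[[0,0,20],-1.3,0.6],[[0,0,20],-1.42,0.6],[[0,0,20],-1.54,0.6],[[0,0,20],-1.66,0.6],[[0,0,20],-1.78,0.6],[[0,0,20],-1.9,0.6],[[0,0,20],-2.02,0.6],[[0,0,20],-2.14,0.6]]}}

```text
clock: 19.33
tool_pos: [0.4997, -0.2005, 0.3867]
orientation: [-180.0, 0.1, -149.9]
force: [-0.2, -0.2, 0.3]
opening: 0.0353
gripper_force: 0.0
```

{"op": "apply_moves", "data": {"commands": [[[0,0,0],-0.12,0.6],[[0,0,0],-0.24,0.6],[[0,0,0],-0.36,0.6],[[0,0,0],-0.48,0.6],[[0,0,0],-0.6,0.6],[[0,0,0],-0.72,0.6],[[0,0,0],-0.84,0.6],[[0,0,0],-0.96,0.6],[[0,0,0],-1.0,0.6],[[0,0,-4],-1.0,0.6],[[0,0,-8],-1.0,0.6],[[0,0,-12],-1.0,0.6],[[0,0,-16],-1.0,0.6],[[0,0,-20],-1.0,0.6],[[0,0,-22],-1.0,0.6],[[0,0,-22],-1.0,0.6],[[0,0,-22],-1.0,0.6]]}}

```text
clock: 20.75
tool_pos: [0.4999, -0.2007, 0.1661]
orientation: [-180.0, -0.0, 153.1]
force: [0.8, -0.1, 1.5]
opening: 0.0348
gripper_force: 0.0
```

```bash
cat > rod.py <<'E'
from h import *
o=ctrl.get_obs();print(o['clock'],o['tool_pos'],o['orientation'],o['opening'],o['force'].round(1),o['joint_pos'].round(1))
w=snap('wrist','wr.png')
for n in('rod_tip','rod_grip','rod_pivot','lid_hole'):
    for r in ctrl.spot_point(w,n)[:2]: print(n,round(r['score'],2),np.round(r['at'],1),np.round(onz(w,r['at'],.06),4))
c=lambda X:np.array([.5152+.895*X[0]+.4456*X[1],-.275-.4456*X[0]+.895*X[1],X[2]])
print('pred grip,tip,piv,tcp',np.round([proj(w,c((-.023,.06,.06))),proj(w,c((-.083,.06,.085))),proj(w,c((.047,.06,.06))),proj(w,[*o['tool_pos'][:2],.06])],1))
E
python3 rod.py
```

```text
20.75 [ 0.49992685 -0.2006739   0.16611618] [-1.79951146e+02 -3.01276084e-02  1.53135635e+02] 0.03482802302684108 [ 0.8 -0.1  1.5] [  -1.    11.6  -22.7    0.   -55.8 -115.9]
rod_tip 0.55 [251.9 165.5] [ 0.4737 -0.1865  0.06  ]
rod_grip 0.95 [250.7 225.3] [ 0.5212 -0.2116  0.06  ]
rod_grip 0.4 [252.5 165.8] [ 0.4742 -0.1862  0.06  ]
rod_pivot 0.83 [252.1 290.4] [ 0.5814 -0.2406  0.06  ]
rod_pivot 0.65 [63.1 73.4] [ 0.3456 -0.2823  0.06  ]
pred grip,tip,piv,tcp [[251.4 225.2]
 [250.8 164.1]
 [251.8 293.2]
 [250.9 199.6]]
```

View pics/wr.png

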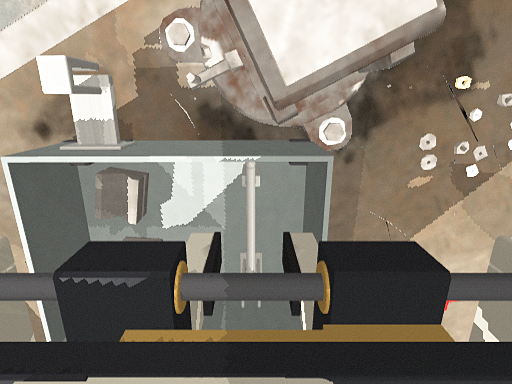

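The rod lies at column 251, centred between the open fingers, tip at row 165 and support post at row 182.

{"op": "apply_moves", "data": {"commands": [[[0,0,-3],0,0.6],[[0,0,-6],0,0.6],[[0,0,-8],0,0.6],[[0,0,-9.5],0,0.6],[[0,0,-10.6],0,0.6],[[0,0,-10.6],0,0.6],[[0,0,-10.6],0,1],[[0,0,-10.6],0,1],[[0,0,-10.6],0,1],[[0,0,-10.6],0,1],[[0,0,-10.6],0,1],[[0,0,-10.6],0,1]]}}

```text
clock: 22.0
tool_pos: [0.4999, -0.2018, 0.0607]
orientation: [-179.9, 0.1, 153.2]
force: [-1.3, -8.3, 2.9]
opening: 0.007
gripper_force: 31.0
```

{"op": "apply_moves", "data": {"commands": [[[0.03,0,0.5],0,1],[[0.08,-0.03,1.1],0,1],[[0.13,-0.06,1.63],0,1],[[0.25,-0.12,2.2],0,1],[[0.38,-0.19,2.7],0,1],[[0.51,-0.25,3.2],0,1],[[0.7,-0.35,3.7],0,1],[[0.9,-0.45,4.2],0,1],[[1.13,-0.56,4.7],0,1],[[1.13,-0.56,4.7],0,1]]}}

```text
clock: 22.83
tool_pos: [0.5099, -0.2068, 0.1071]
orientation: [-179.9, -0.1, 153.1]
force: [-2.6, -4.4, -2.2]
opening: 0.0067
gripper_force: 30.0
```

{"op": "apply_moves", "data": {"commands": [[[0,0,0],0,0.75],[[0,0,0],0,0.75],[[0,0,0],0,0.75],[[-0.7,0.35,0.5],0,0.75],[[-1.4,0.7,0.9],0,0.75],[[-2.17,1.08,1.4],0,0.75],[[-2.17,1.08,1.4],0,0.75],[[-2.17,1.08,1.4],0,1],[[-2.17,1.08,1.4],0,1],[[-2.17,1.08,1.4],0,1],[[-2.17,1.08,1.4],0,1]]}}

```text
clock: 23.75
tool_pos: [0.4888, -0.1961, 0.1204]
orientation: [-179.9, -0.1, 153.1]
force: [-3.1, -4.6, 1.2]
opening: 0.0071
gripper_force: 30.0
```

Run:
```python
from h import *
w=snap('wrist');s=snap('scene')
c=lambda X:np.array([.5152+.895*X[0]+.4456*X[1],-.275-.4456*X[0]+.895*X[1],X[2]])
for p in(w,s):
  for n in('rod_tip','rod_grip'):
    for r in ctrl.spot_point(p,n)[:2]: print(n,round(r['score'],2),np.round(r['at'],1))
  for ph in(0,25,30,35):
    a=np.radians(ph);C,S=np.cos(a),np.sin(a)
    print(ph,np.round(proj(p,c((.047-.13*C+.025*S,.06,.06+.13*S+.025*C))),1),np.round(proj(p,c((.047-.07*C,.06,.06+.07*S))),1))
print(ctrl.get_obs()['opening'],ctrl.get_obs()['clock'])
```

```text
rod_tip 0.61 [252.1 292.5]
rod_grip 0.56 [247.2 300.8]
0 [252.2 198.7] [252.7 264.1]
25 [252.6 279.6] [252.8 296. ]
30 [252.7 304.9] [252.8 304.9]
35 [252.8 333.1] [252.9 314.4]
0 [299.1 241.8] [316.7 239.3]
25 [308. 224.] [319.8 230.7]
30 [310.6 220.3] [320.9 228.8]
35 [313.5 216.7] [322.1 227. ]
0.007342421213139682 24.05
```

{"op": "apply_moves", "data": {"commands": [[[0.25,-0.12,0.45],0,1],[[0.51,-0.25,0.9],0,1],[[0.8,-0.4,1.32],0,1],[[1.09,-0.54,1.74],0,1],[[1.4,-0.7,2.15],0,1],[[1.74,-0.86,2.53],0,1],[[2.08,-1.03,2.9],0,1],[[2.43,-1.21,3.25],0,1],[[2.43,-1.21,3.25],0,1]]}}

```text
clock: 24.8
tool_pos: [0.5128, -0.2081, 0.1526]
orientation: [-179.9, -0.2, 153.1]
force: [-3.8, -4.1, -1.6]
opening: 0.0073
gripper_force: 30.0
```

{"op": "apply_moves", "data": {"commands": [[[0,0,0],0,0.75],[[0,0,0],0,0.7],[[0,0,0],0,0.6],[[-1.5,0.7,0],0,0.6],[[-3,1.4,1],0,0.6],[[-4,2,5],0,0.6],[[-5,2,9],0,0.6],[[-5,2,13],0.1,0.5],[[-5,2,17],0.22,0.5],[[-5,2,21],0.34,0.5],[[-5,2,25],0.46,0.5],[[-5,-2,25],0.58,0.5],[[-6,-6,25],0.7,0.5],[[-6,-10,25],0.82,0.5],[[-7,-14,25],0.94,0.5],[[-8,-18,25],1.06,0.5],[[-9,-22,25],1.18,0.5],[[-9.5,-26,25],1.3,0.5],[[-9.5,-30,25],1.42,0.5],[[-9.5,-30.5,25],1.54,0.5]]}}

```text
clock: 26.47
tool_pos: [0.4182, -0.5152, 0.403]
orientation: [-180.0, -0.0, -121.2]
force: [1.3, 1.3, -0.9]
opening: 0.0439
gripper_force: 0.0
```

{"op": "apply_moves", "data": {"commands": [[[0,0,-2],0.12,0.5],[[0,0,-4],0.24,0.5],[[0,0,-6],0.36,0.5],[[0,0,-8],0.48,0.5],[[0,0,-10],0.6,0.5],[[0,0,-12],0.72,0.5],[[0,0,-14],0.84,0.5],[[0,0,-16],0.96,0.5],[[0,0,-18],1.08,0.5],[[0,0,-20],1.2,0.5],[[0,0,-20],1.32,0.5],[[0,0,-20],1.44,0.5],[[0,0,-20],1.56,0.5],[[0,0,-20],1.6,0.5],[[0,0,-20],1.6,0.5]]}}

```text
clock: 27.72
tool_pos: [0.4193, -0.5124, 0.2032]
orientation: [-180.0, -0.0, -29.7]
force: [0.1, -1.1, -0.3]
opening: 0.0443
gripper_force: 0.0
```

Run:
```python
from h import *
o=ctrl.get_obs();print(o['clock'],o['tool_pos'],o['orientation'],o['opening'],o['joint_pos'].round(1))
w=snap('wrist')
c=lambda X:np.array([.5152+.895*X[0]+.4456*X[1],-.275-.4456*X[0]+.895*X[1],X[2]])
for r in ctrl.spot_point(w,'pin_knob')[:2]: print(round(r['score'],2),np.round(r['at'],1),np.round(onz(w,r['at'],.01),4))
# shaft direction: bright pixels against bench via knob/shaft ends
for r in ctrl.search_frame(w,'pin')[:2]: print('whole',round(r['score'],2),np.round(r['at'],1),np.round(onz(w,r['at'],.01),4))
s=snap('scene')
for n in('rod_tip','rod_grip','lid_hole','lid_handle'):
    for r in ctrl.spot_point(s,n)[:1]: print(n,round(r['score'],2),np.round(r['at'],1))
for ph in(40,45,50,55):
    a=np.radians(ph);C,S=np.cos(a),np.sin(a)
    print(ph,np.round(proj(s,c((.047-.13*C+.025*S,.06,.06+.13*S+.025*C))),1),np.round(proj(s,c((.047-.07*C,.06,.06+.07*S))),1))
for th in(1.15,1.2,1.25):
    u=np.array([-np.cos(th),np.sin(th)]);n=np.array([np.sin(th),np.cos(th)])
    f=lambda l,h,y:c((.09+l*u[0]+h*n[0],y,.09+l*u[1]+h*n[1]))
    print(th,np.round(proj(s,f(.105,0,.06)),1),np.round(proj(s,f(.15,.039,.02)),1))
```

```text
27.7167 [ 0.4192726  -0.51238169  0.20323921] [-1.79993589e+02 -3.73198766e-02 -2.97372973e+01] 0.044271468611372274 [-33.9  20.8  -4.3  -0.  -64.8  94.1]
0.71 [255.  173.2] [ 0.4176 -0.5152  0.01  ]
whole 0.96 [253.5 189.2] [ 0.4021 -0.5045  0.01  ]
whole 0.17 [ 30.  153.8] [ 0.5601 -0.3097  0.01  ]
rod_tip 0.64 [320.8 207.3]
rod_grip 0.45 [324.4 223.6]
lid_hole 0.74 [346.9 192.6]
lid_handle 0.85 [366.  181.6]
40 [316.5 213.2] [323.4 225.1]
45 [319.8 209.8] [324.8 223.3]
50 [323.2 206.6] [326.4 221.6]
55 [326.7 203.6] [328.  219.9]
1.15 [343.6 194.6] [363.9 183.4]
1.2 [345.2 193.4] [366.4 182. ]
1.25 [346.8 192.2] [368.8 180.7]
```

{"op": "apply_moves", "data": {"commands": [[[-0.15,-0.15,-4],0.055,0.66],[[-0.15,-0.15,-8],0.055,0.66],[[-0.15,-0.15,-12],0.055,0.66],[[-0.15,-0.15,-15],0.055,0.66],[[-0.15,-0.15,-17],0.055,0.66],[[-0.15,-0.15,-18.3],0.055,0.66],[[-0.15,-0.15,-18.3],0.055,0.66],[[-0.15,-0.15,-18.3],0.055,1],[[-0.15,-0.15,-18.3],0.055,1],[[-0.15,-0.15,-18.3],0.055,1],[[-0.15,-0.15,-18.3],0.055,1]]}}

```text
clock: 29.03
tool_pos: [0.4176, -0.5142, 0.0208]
orientation: [180.0, -0.1, -26.7]
force: [0.7, -0.5, 0.0]
opening: 0.0196
gripper_force: 29.8
```

{"op": "apply_moves", "data": {"commands": [[[0,0,3],0,1],[[0,0,7],0,1],[[0,0,11],0,1],[[0,0,15],-0.12,1],[[0,0,19],-0.24,1],[[0,0,23],-0.36,1],[[0,0,27],-0.48,1],[[0,0,31],-0.6,1],[[0,0,35],-0.72,1],[[0,0,37],-0.84,1],[[-1,4,37],-0.96,1],[[-1,8,37],-1.08,1],[[-1,12,37],-1.2,1],[[-1,16,37],-1.32,1],[[-1,20,37],-1.44,1],[[-1,24,37],-1.56,1],[[-1,28,37],-1.68,1],[[-1,32,37],-1.8,1],[[-1,36,37],-1.92,1],[[-1,36,37],-2.04,1]]}}

```text
clock: 30.7
tool_pos: [0.4065, -0.1525, 0.3907]
orientation: [-180.0, 0.1, -139.5]
force: [0.1, 0.4, -1.0]
opening: 0.0197
gripper_force: 29.8
```

Run:
```python
from h import *
o=ctrl.get_obs();print(o['clock'],o['tool_pos'],o['orientation'],o['opening'],o['joint_pos'].round(1))
s=snap('scene');t=snap('top')
for a,b in(((262,230),(292,246)),((268,226),(296,240))):
  o1,d1=ray(s,a);o2,d2=ray(t,b)
  k=np.linalg.lstsq(np.c_[d1,-d2],o2-o1,rcond=None)[0]
  print((o1+k[0]*d1).round(3),(o2+k[1]*d2).round(3))
```

```text
30.7 [ 0.4065107  -0.15251434  0.39072054] [-1.79962228e+02  1.00499674e-01 -1.39480160e+02] 0.019685705178897547 [  5.6  -6.9 -12.4  -0.  -84.4 -55.1]
[ 0.401 -0.113  0.148] [ 0.401 -0.113  0.148]
[ 0.415 -0.122  0.154] [ 0.416 -0.123  0.154]
```

{"op": "apply_moves", "data": {"commands": [[[1,-2,0],-0.12,1],[[2.1,-4.5,0],-0.24,1],[[2.1,-4.5,0],-0.36,1],[[2.1,-4.5,0],-0.48,1],[[2.1,-4.5,0],-0.6,1],[[2.1,-4.5,0],-0.72,1],[[2.1,-4.5,0],-0.84,1],[[2.1,-4.5,0],-0.96,1],[[2.1,-4.5,-2],-1.08,1],[[2.1,-4.5,-6],-1.17,1],[[2.1,-4.5,-10],-1.17,1],[[2.1,-4.5,-14],-1.17,1],[[2.1,-4.5,-17],-1.17,1],[[2.1,-4.5,-19],-1.17,1],[[2.1,-4.5,-19],-1.17,1],[[2.1,-4.5,-19],-1.17,1]]}}

```text
clock: 32.13
tool_pos: [0.4279, -0.2001, 0.2001]
orientation: [-179.9, -0.1, 153.8]
force: [0.2, -0.0, -0.3]
opening: 0.02
gripper_force: 29.8
```

```bash
cat > rt.py <<'E'
from h import *
o=ctrl.get_obs();print(o['clock'],o['tool_pos'],o['orientation'],o['opening'],o['force'].round(1))
c=lambda X:np.array([.5152+.895*X[0]+.4456*X[1],-.275-.4456*X[0]+.895*X[1],X[2]])
d=o['tool_pos']-c((0,0,0));print('chest tool',np.round([d[0]*.895-d[1]*.4456,d[0]*.4456+d[1]*.895],4))
for nm in('wrist','scene','top'):
  s=snap(nm)
  for n in('rod_tip','rod_grip','lid_hole','pin'):
    for r in ctrl.spot_point(s,n)[:2]: print(nm,n,round(r['score'],2),np.round(r['at'],1))
  for ph in(45,50,60,70,80,85,90):
    a=np.radians(ph);C,S=np.cos(a),np.sin(a)
    print(ph,np.round(proj(s,c((.047-.13*C+.025*S,.06,.06+.13*S+.025*C))),1),np.round(proj(s,c((.047-.07*C,.06,.06+.07*S))),1))
E
python3 rt.py
```

```text
32.1333 [ 0.42790347 -0.20006035  0.20014704] [-1.79938498e+02 -7.89893154e-02  1.53774905e+02] 0.02000434512629468 [ 0.2 -0.  -0.3]
chest tool [-0.1115  0.0282]
wrist rod_grip 0.7 [281.9 323.7]
wrist pin 0.98 [252.3 257.3]
wrist pin 0.73 [280.  323.4]
45 [295.3 347.4] [285.1 318. ]
50 [295.8 365.6] [285.3 325.3]
60 [296.2 401.2] [285.7 340. ]
70 [295.7 433.3] [285.9 354.5]
80 [294.5 459.1] [285.7 367.8]
85 [293.6 469.1] [285.6 373.9]
90 [292.6 477. ] [285.3 379.4]
scene rod_grip 0.38 [326.2 223.7]
scene rod_grip 0.28 [341.7 291.7]
scene lid_hole 0.56 [346.5 195.4]
scene pin 0.52 [302.  223.6]
45 [319.8 209.8] [324.8 223.3]
50 [323.2 206.6] [326.4 221.6]
60 [330.2 200.8] [329.7 218.2]
70 [337.5 196. ] [333.2 215.2]
80 [344.6 192.4] [336.9 212.7]
85 [348. 191.] [338.7 211.7]
90 [351.3 190. ] [340.5 210.8]
top rod_tip 0.5 [331.1 198.2]
top rod_grip 0.53 [327.4 195.5]
top lid_hole 0.76 [344.8 168.3]
top pin 0.52 [273.  145.5]
45 [328.9 201.3] [329.3 196.3]
50 [330.9 197.7] [330.2 194.7]
60 [335. 190.] [332.2 191.1]
70 [339.  182.1] [334.2 187.3]
80 [342.9 174.2] [336.3 183.3]
85 [344.8 170.4] [337.3 181.3]
90 [346.5 166.7] [338.2 179.4]
```

{"op": "apply_moves", "data": {"commands": [[[0,0,-3],0,1],[[0,0,-6],0,1],[[0,0,-8.2],0,1],[[0,0,-8.2],0,1],[[0.4,0.8,-8.2],0,1],[[0.8,1.6,-8.2],0,1],[[1.2,2.4,-8.2],0,1],[[1.35,2.7,-8.2],0,1],[[1.35,2.7,-8.2],0,1],[[1.35,2.7,-8.2],0,1]]}}

```text
clock: 33.72
tool_pos: [0.4388, -0.1804, 0.1201]
orientation: [-179.2, -0.1, 153.9]
force: [-5.9, -64.3, -6.0]
opening: 0.0197
gripper_force: 91.8
```

```bash
python3 rt.py | grep -v top
```

```text
33.7167 [ 0.43884471 -0.18040674  0.12014964] [-1.79150874e+02 -5.62259758e-02  1.53896665e+02] 0.019727855330190957 [ -5.9 -64.3  -6. ]
chest tool [-0.1105  0.0506]
wrist pin 0.78 [250.1 256.6]
45 [267.9 483.4] [263.7 399.3]
50 [267.9 514.7] [263.7 410.4]
60 [267.6 573.9] [263.7 432.5]
70 [266.9 622.6] [263.6 453.4]
80 [265.9 655.4] [263.3 471.7]
85 [265.3 665.2] [263.2 479.6]
90 [264.7 670.6] [263.  486.4]
scene rod_tip 0.62 [292.2 242.4]
scene rod_tip 0.38 [322.3 207.3]
scene rod_grip 0.61 [325.3 223.7]
scene lid_hole 0.84 [347.2 193.4]
scene lid_hole 0.68 [338.6 230.2]
scene pin 0.55 [291.3 242.1]
45 [319.8 209.8] [324.8 223.3]
50 [323.2 206.6] [326.4 221.6]
60 [330.2 200.8] [329.7 218.2]
70 [337.5 196. ] [333.2 215.2]
80 [344.6 192.4] [336.9 212.7]
85 [348. 191.] [338.7 211.7]
90 [351.3 190. ] [340.5 210.8]
45 [328.9 201.3] [329.3 196.3]
50 [330.9 197.7] [330.2 194.7]
60 [335. 190.] [332.2 191.1]
70 [339.  182.1] [334.2 187.3]
80 [342.9 174.2] [336.3 183.3]
85 [344.8 170.4] [337.3 181.3]
90 [346.5 166.7] [338.2 179.4]
```

{"op": "apply_moves", "data": {"commands": [[[-0.5,-1.5,0],0,1],[[-0.9,-2.5,0],0,1],[[-0.9,-2.5,2],0,1],[[-0.9,-2.5,2],0,1]]}}

```text
clock: 34.8
tool_pos: [0.4352, -0.198, 0.1421]
orientation: [179.9, 0.3, 153.7]
force: [0.8, -0.2, 0.2]
opening: 0.0195
gripper_force: 29.8
```

Run:
```python
from h import *
from scipy.spatial.transform import Rotation as R
o=ctrl.get_obs();print(o['clock'],o['tool_pos'],o['orientation'],o['force'].round(1),o['opening'])
w=snap('wrist')
def M(p,rpy):
    m=np.eye(4);m[:3,:3]=R.from_euler('xyz',rpy,degrees=True).as_matrix();m[:3,3]=p;return m
X=np.linalg.inv(M(o['tool_pos'],o['orientation']))@w['T']
p=dict(w);p['T']=M([.49993,-.20067,.16612],[-179.95,-.03,153.136])@X
for at in((270,108),(285,110),(240,60),(445,20),(205,10)):print(at,[onz(p,at,z).round(3).tolist() for z in(.12,.15)])
t=snap('top')
for at in((309,234),(309,257),(275,234)):print('top',at,onz(t,at,.15).round(3))
for r in ctrl.spot_point(w,'pin')[:1]+ctrl.spot_point(w,'pin_knob')[:1]:print(r)
```

```text
34.8 [ 0.43517575 -0.19797444  0.14209013] [179.90479162   0.32444598 153.7277748 ] [ 0.8 -0.2  0.2] 0.019498535710322205
(270, 108) [[0.436, -0.155, 0.12], [0.435, -0.157, 0.15]]
(285, 110) [[0.441, -0.148, 0.12], [0.439, -0.15, 0.15]]
(240, 60) [[0.405, -0.159, 0.12], [0.408, -0.16, 0.15]]
(445, 20) [[0.438, -0.05, 0.12], [0.436, -0.068, 0.15]]
(205, 10) [[0.374, -0.165, 0.12], [0.382, -0.164, 0.15]]
top (309, 234) [ 0.432 -0.158  0.15 ]
top (309, 257) [ 0.372 -0.157  0.15 ]
top (275, 234) [ 0.432 -0.068  0.15 ]
{'at': [250.2, 255.0], 'score': 0.58}
{'at': [251.1, 254.3], 'score': 0.88}
```

{"op": "apply_moves", "data": {"commands": [[[0.74,-0.37,0],0,1],[[0.74,-0.37,-1.5],0,1],[[0.74,-0.37,-2.7],0,1],[[0.74,-0.37,-2.7],0,1],[[1.0,0.2,-2.7],0,1],[[1.3,0.75,-2.7],0,1],[[1.55,1.3,-2.7],0,1],[[1.84,1.88,-2.7],0,1],[[1.84,1.88,-2.7],0,1]]}}

```text
clock: 35.75
tool_pos: [0.452, -0.1777, 0.1115]
orientation: [180.0, 0.0, 153.8]
force: [-0.4, 0.4, -0.3]
opening: 0.0196
gripper_force: 30.0
```

```bash
sed -i "s/('wrist','scene','top')/('scene','top')/" rt.py; python3 rt.py
```

```text
35.75 [ 0.45203776 -0.17772196  0.11154618] [1.79976427e+02 4.63284032e-02 1.53788534e+02] 0.019614525304899863 [-0.4  0.4 -0.3]
chest tool [-0.0999  0.0589]
scene rod_tip 0.52 [322.5 207.5]
scene rod_grip 0.58 [322.8 224. ]
scene lid_hole 0.91 [346.1 194.8]
scene lid_hole 0.61 [309.2 290.5]
scene pin 0.49 [292.6 239.6]
45 [319.8 209.8] [324.8 223.3]
50 [323.2 206.6] [326.4 221.6]
60 [330.2 200.8] [329.7 218.2]
70 [337.5 196. ] [333.2 215.2]
80 [344.6 192.4] [336.9 212.7]
85 [348. 191.] [338.7 211.7]
90 [351.3 190. ] [340.5 210.8]
top rod_grip 0.18 [364.8 207.6]
top lid_hole 0.58 [343.6 171.8]
top pin 0.71 [275.7 145.5]
45 [328.9 201.3] [329.3 196.3]
50 [330.9 197.7] [330.2 194.7]
60 [335. 190.] [332.2 191.1]
70 [339.  182.1] [334.2 187.3]
80 [342.9 174.2] [336.3 183.3]
85 [344.8 170.4] [337.3 181.3]
90 [346.5 166.7] [338.2 179.4]
```

{"op": "apply_moves", "data": {"commands": [[[0,0,0.5],0,1],[[0,0,1.0],0,1],[[0,0,1.5],0,1],[[0.45,-0.22,1.8],0,1],[[0.9,-0.45,2.1],0,1],[[1.35,-0.67,2.4],0,1],[[1.8,-0.9,2.7],0,1],[[2.25,-1.12,2.9],0,1],[[2.7,-1.34,3],0,1],[[2.7,-1.34,3],0,1]]}}

```text
clock: 37.08
tool_pos: [0.4795, -0.1926, 0.1413]
orientation: [180.0, 0.1, 153.7]
force: [0.7, 0.1, -1.1]
opening: 0.0196
gripper_force: 30.0
```

```bash
python3 rt.py
```

```text
37.0833 [ 0.47948227 -0.1926385   0.14133702] [1.79995779e+02 5.39852531e-02 1.53723819e+02] 0.019597105780744084 [ 0.7  0.1 -1.1]
chest tool [-0.0687  0.0578]
scene rod_tip 0.64 [343.  194.8]
scene rod_grip 0.73 [336.3 263.6]
scene rod_grip 0.47 [337.  214.3]
scene lid_hole 0.85 [345.2 191.4]
scene pin 0.53 [302.2 225.8]
45 [319.8 209.8] [324.8 223.3]
50 [323.2 206.6] [326.4 221.6]
60 [330.2 200.8] [329.7 218.2]
70 [337.5 196. ] [333.2 215.2]
80 [344.6 192.4] [336.9 212.7]
85 [348. 191.] [338.7 211.7]
90 [351.3 190. ] [340.5 210.8]
top lid_hole 0.93 [343.4 172. ]
top pin 0.55 [275.9 146. ]
45 [328.9 201.3] [329.3 196.3]
50 [330.9 197.7] [330.2 194.7]
60 [335. 190.] [332.2 191.1]
70 [339.  182.1] [334.2 187.3]
80 [342.9 174.2] [336.3 183.3]
85 [344.8 170.4] [337.3 181.3]
90 [346.5 166.7] [338.2 179.4]
```

{"op": "apply_moves", "data": {"commands": [[[0.3,-0.15,0],0,1],[[0.6,-0.3,0],0,1],[[0.9,-0.45,0],0,1],[[1.2,-0.6,0],0,1],[[1.4,-0.7,0],0,1],[[1.6,-0.8,0],0,1],[[1.6,-0.8,0],0,1]]}}

```text
clock: 38.17
tool_pos: [0.4946, -0.2004, 0.1411]
orientation: [-180.0, 0.0, 153.7]
force: [0.3, 0.8, -0.2]
opening: 0.0199
gripper_force: 30.0
```

```bash
python3 rt.py
```

```text
38.1667 [ 0.49464187 -0.20038944  0.14105676] [-1.79996470e+02  9.63441240e-03  1.53720531e+02] 0.019902805211587 [ 0.3  0.8 -0.2]
chest tool [-0.0516  0.0576]
scene rod_tip 0.46 [351.7 189.2]
scene rod_grip 0.47 [341.1 211. ]
scene lid_hole 0.24 [311.6 294.4]
scene pin 0.69 [309.8 222.9]
scene pin 0.42 [308.1 224.6]
45 [319.8 209.8] [324.8 223.3]
50 [323.2 206.6] [326.4 221.6]
60 [330.2 200.8] [329.7 218.2]
70 [337.5 196. ] [333.2 215.2]
80 [344.6 192.4] [336.9 212.7]
85 [348. 191.] [338.7 211.7]
90 [351.3 190. ] [340.5 210.8]
top rod_tip 0.63 [226.9 132.8]
top rod_tip 0.22 [347.8 262.3]
top lid_hole 0.73 [190.3 184.7]
top pin 0.69 [273.1 144.6]
45 [328.9 201.3] [329.3 196.3]
50 [330.9 197.7] [330.2 194.7]
60 [335. 190.] [332.2 191.1]
70 [339.  182.1] [334.2 187.3]
80 [342.9 174.2] [336.3 183.3]
85 [344.8 170.4] [337.3 181.3]
90 [346.5 166.7] [338.2 179.4]
```

{"op": "apply_moves", "data": {"commands": [[[0.1,-0.05,0],0,1],[[0.18,-0.09,0],0,1],[[0.18,-0.09,0],0,1],[[0.18,-0.09,0],0,1]]}}

```text
clock: 39.0
tool_pos: [0.4959, -0.2011, 0.1411]
orientation: [-180.0, -0.0, 153.7]
force: [-0.5, -0.9, -0.1]
opening: 0.0198
gripper_force: 30.0
```

{"op": "apply_moves", "data": {"commands": [[[-0.9,0.45,0],0,1],[[-1.8,0.9,0],0,1],[[-2.7,1.34,0],0,1],[[-2.9,1.4,2],0,1],[[-3.1,1.5,4],0,1],[[-4.5,2.2,5.5],0,1],[[-6.5,3.2,6.5],0,1],[[-8,4,8],0,1],[[-8,4,11],0.1,1],[[-8,4,15],0.22,1],[[-8,4,19],0.34,1],[[-8,4,23],0.46,1],[[-8,4,26],0.58,1],[[-8,4,26],0.6,1]]}}

```text
clock: 40.17
tool_pos: [0.4168, -0.1615, 0.4079]
orientation: [-179.8, 0.6, -171.5]
force: [1.2, -0.3, -0.0]
opening: 0.0196
gripper_force: 30.0
```

```bash
python3 rt.py | grep -v "^[4-7]"
python3 - <<'E'
from h import *
s=snap('scene');cv2.imwrite('pics/z.png',s['img'][...,::-1])
c=lambda X:np.array([.5152+.895*X[0]+.4456*X[1],-.275-.4456*X[0]+.895*X[1],X[2]])
for th in(1.13,1.2,1.25):
    u=np.array([-np.cos(th),np.sin(th)]);n=np.array([np.sin(th),np.cos(th)])
    f=lambda l,h,y:c((.09+l*u[0]+h*n[0],y,.09+l*u[1]+h*n[1]))
    print(th,np.round(proj(s,f(.105,0,.06)),1),np.round(proj(s,f(.15,.039,.02)),1))
print([ (r['score'],r['at']) for r in ctrl.spot_point(s,'lid_handle')])
E
```

```text
chest tool [-0.1386  0.0577]
scene rod_grip 0.53 [339.2 210.3]
scene lid_hole 0.65 [344.1 194.5]
scene pin 0.56 [285.5 142.9]
scene pin 0.47 [302.7 192.7]
80 [344.6 192.4] [336.9 212.7]
85 [348. 191.] [338.7 211.7]
90 [351.3 190. ] [340.5 210.8]
top lid_hole 0.72 [344.6 170.4]
top pin 0.71 [276.8 145.5]
80 [342.9 174.2] [336.3 183.3]
85 [344.8 170.4] [337.3 181.3]
90 [346.5 166.7] [338.2 179.4]
1.13 [343.  195.1] [362.9 184. ]
1.2 [345.2 193.4] [366.4 182. ]
1.25 [346.8 192.2] [368.8 180.7]
[(0.83, [364.7, 180.6])]
```

Run:
```python
from h import *
c=lambda X:np.array([.5152+.895*X[0]+.4456*X[1],-.275-.4456*X[0]+.895*X[1],X[2]])
s=snap('scene');g=cv2.cvtColor(s['img'],cv2.COLOR_RGB2GRAY)
for r in(.03,.05,.07,.09,.11,.13):
    e=[proj(s,c((.047-r*np.cos(np.radians(p)),.06,.06+r*np.sin(np.radians(p))))) for p in(80,85,90,93)]
    y=int(round(e[2][1]));x0=int(e[0][0])-6
    print(r,'row',y,'cols 80/85/90/93',np.round([v[0] for v in e],1),'from',x0,g[y,x0:x0+24])
w=snap('wrist')
for n in('rod_tip','rod_grip','lid_hole','lid_handle'):
    for q in ctrl.spot_point(w,n)[:1]: print(n,round(q['score'],2),np.round(q['at'],1))
print(np.round(proj(w,c((.047,.06,.13))),1))
```

```text
0.03 row 222 cols 80/85/90/93 [336.9 337.6 338.4 338.8] from 330 [ 99  98  97  98  91  97 104 102 113 126 120 108  95  92  93  91  90  90
  91  93  92  92  92  91]
0.05 row 216 cols 80/85/90/93 [336.9 338.2 339.4 340.2] from 330 [100 100 101 101  96  91 103 103 105 112 123 126 109 104 105 103  97 104
 105 109 120 117 102  92]
0.07 row 211 cols 80/85/90/93 [336.9 338.7 340.5 341.6] from 330 [100 100  99 100  97  97 103 103 104 104 113 125 128 109 117 122 119  99
  90  91  88  85  91  92]
0.09 row 205 cols 80/85/90/93 [336.9 339.2 341.6 343. ] from 330 [127 128 132 122 115 111 101 107 106 101  92 109 132 133 113  93  91  93
  92  85  84  89  90  91]
0.11 row 199 cols 80/85/90/93 [336.9 339.8 342.7 344.4] from 330 [118 107 107 102  99  94  92  90  93  92  91  91  97 129 135 121  99  93
  84  83  90  86  83  86]
0.13 row 193 cols 80/85/90/93 [336.8 340.4 343.8 345.9] from 330 [106  99  98  96  92  89  89  91  91  92  89  92  93  88 133 139 132 130
 171 146 101  86  85  84]
lid_handle 0.67 [142.3 191.6]
[182.5 261.2]
```

The rod profile in the scene fits 90–91°, so it is upright with the stub in the hole. Next I lay the pin back on the bench.

{"op": "apply_moves", "data": {"commands": [[[0,-3,0],0.12,1],[[0,-7,0],0.24,1],[[0,-11,0],0.36,1],[[0,-15,0],0.48,1],[[0,-19,0],0.6,1],[[0,-23,0],0.72,1],[[0,-27,0],0.84,1],[[0,-31,0],0.96,1],[[0,-35.2,0],1.08,1],[[0,-35.2,-2],1.2,1],[[0,-35.2,-4],1.32,1],[[0,-35.2,-6],1.44,1],[[0,-35.2,-8],1.56,1],[[0,-35.2,-10],1.68,1],[[0,-35.2,-12],1.8,1],[[0,-35.2,-14],1.92,1],[[0,-35.2,-16],2.04,1],[[0,-35.2,-18],2.16,1],[[0,-35.2,-20],2.28,1],[[0,-35.2,-20],2.4,1]]}}

```text
clock: 42.73
tool_pos: [0.4144, -0.5114, 0.1961]
orientation: [-179.9, 0.4, -34.8]
force: [-0.7, -0.6, -1.0]
opening: 0.0199
gripper_force: 30.0
```

{"op": "apply_moves", "data": {"commands": [[[0,0,-4],0.12,1],[[0,0,-8],0.15,1],[[0,0,-12],0.15,1],[[0,0,-15],0.15,1],[[0,0,-15],0.15,1],[[0,0,-15],0.15,1]]}}

```text
clock: 43.23
tool_pos: [0.4152, -0.5127, 0.0499]
orientation: [-180.0, 0.2, -26.5]
force: [1.6, -0.6, 0.7]
opening: 0.0199
gripper_force: 30.0
```

{"op": "apply_moves", "data": {"commands": [[[0,0,-1],0,1],[[0,0,-2],0,1],[[0,0,-2.7],0,1],[[0,0,-2.85],0,1],[[0,0,-2.85],0,1],[[0,0,-2.85],0,0.75],[[0,0,-2.85],0,0.66],[[0,0,-2.85],0,0.66],[[0,0,0],0,0.66],[[0,0,4],0,0.66],[[0,0,8],0,0.66],[[0,0,12],0,0.66],[[0,0,15],0,0.66],[[0,0,15],0,0.66],[[0,0,15],0,0.66]]}}

```text
clock: 44.48
tool_pos: [0.4169, -0.5138, 0.2045]
orientation: [179.9, -0.3, -26.5]
force: [-0.0, 0.6, -0.2]
opening: 0.0298
gripper_force: 0.0
```

Run:
```python
from h import *
o=ctrl.get_obs();print(o['clock'],o['tool_pos'],o['opening'],o['force'].round(1))
c=lambda X:np.array([.5152+.895*X[0]+.4456*X[1],-.275-.4456*X[0]+.895*X[1],X[2]])
w=snap('wrist');s=snap('scene');g=cv2.cvtColor(s['img'],cv2.COLOR_RGB2GRAY)
for r in ctrl.spot_point(w,'pin_knob')[:2]: print('knob',round(r['score'],2),np.round(onz(w,r['at'],.01),4))
for n in('lid_handle','lid_hole','rod_tip','rod_grip'):
  for r in ctrl.spot_point(s,n)[:1]: print(n,round(r['score'],2),np.round(r['at'],1))
for r in(.05,.09,.12):
    e=proj(s,c((.047,.06,.06+r)));y=int(round(e[1]));x0=int(e[0])-8;print(r,x0,round(e[0],1),g[y,x0:x0+18])
```

```text
44.4833 [ 0.41688815 -0.51375805  0.20445039] 0.02981865403033524 [-0.   0.6 -0.2]
knob 0.64 [ 0.4127 -0.5096  0.01  ]
lid_handle 0.77 [369.3 182.5]
lid_hole 0.84 [344.3 193. ]
rod_tip 0.6 [355.2 188. ]
rod_grip 0.68 [342.4 213. ]
0.05 331 339.4 [112 110 110 109 101  99 101 104 121 136 140 111 102 102 103 102 104 104]
0.09 333 341.6 [125 117 111 107 107 105 100  94 107 132 140 118  98  93  93  93  93  93]
0.12 335 343.3 [ 93  92  94  93  92  93  93  94 109 132 139 114  97 104 106  98  95  96]
```

```bash
python3 -c "
from plant import ctrl
print(ctrl.close_job())"
```

```text
the job is handed in; nothing more can be done
None
```

I handed the job in at about 45 s: the pin is on the bench clear of the chest, the lid is open at about 1.2–1.25 rad, and the rod is upright with its end in the lid's hole. The grader returned no verdict, and a finger bumped the vice once at about 64 N on the wrist.

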